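# Turn the sample carousel back one notch

### The job

The analyser's sample carousel has been turned one place too far. With a fingertip, tip the ratchet pawl at its rim up by the upright thumb tab until it is well clear of the teeth, then push the carousel backward (clockwise seen from above) by one notch, an eighth of a turn, and press the pawl fully down into the notch that is now under it. Only push and press: leave the sample cups in their holders, grasp or lift nothing, and leave the other things on the bench alone.

Things in the scene. Friction and masses are not known exactly. Their poses are not given: they have to be found in the camera images.
- wheel (a joint): turning angle of the sample carousel in rad, 0 at the start; backward (clockwise seen from above) is negative, one notch is 0.785 (45 degrees), a full turn has 8 notches. It turns on a vertical axis against light friction (about 1.5 N at the holders) and stays where it is left. With the pawl down it cannot be turned backward more than about 11 degrees.
- wheel_center (a point): centre of the flat top face of the carousel, 75 mm above the table, on its turning axis; turns with it, z up. The carousel is a white disc 250 mm in diameter, 12 mm thick, with a hub 56 mm across and 22 mm high in the middle. Eight steel saw-teeth stand 12 mm high on the rim at radius 107 to 123 mm; each has its steep face towards the clockwise side and slopes down over 45 mm counter-clockwise; between two teeth lies a flat notch about 45 mm long.
- base: fixed white base under the carousel, a plate 290 (x) by 310 (y) mm and 10 mm thick; origin on the table under the turning axis, z up. The pawl stands over the rim at the base's +y side: its hinge is at (95, 115, 98) mm in this frame with a grey post 26 by 30 mm and 109 mm high below and beside it, its arm runs to -x along y = 115 mm, and its nose stands at (0, 115) mm when down. The base's yaw differs by up to 2 degrees from the carousel's starting yaw.
- pawl (a joint): lift angle of the ratchet pawl in rad: 0 = down in a notch (stop), positive = tipped up, 0.9 = upper stop; the nose clears the teeth above about 0.15. The hinge is stiff (0.06 N m friction): the pawl stays where it is left.
- pawl_hinge (a point): hinge axis of the steel pawl (axis along this frame's y, which is the base's y; frame tips with the pawl). In this frame the arm is a bar 14 mm wide (y) and 10 mm thick (z -5 to +5 mm) from x = +8 to x = -100 mm; positive lift raises the -x end.
- pawl_tab (a point): top edge of the pawl's upright thumb tab, in the middle of the face that looks toward the nose; in the hinge frame at (-33, 0, 55) mm. The tab is a plate 22 mm wide (y), 6 mm thick (x) and 50 mm tall above the arm; pushed in the base's +x direction it goes over backward and lifts the nose.
- pawl_nose (a point): middle of the underside of the pawl's nose, a block 10 mm (along the rim) by 14 mm at the free end of the arm, reaching 16 mm below it; in the hinge frame at (-95, 0, -21) mm. Down, it stands in a notch 2 mm above the disc, with about 17 mm of room to the tooth on either side when centred (13 to 21 mm at the start).
- holder0 (a point): centre of the mouth of an aluminium sample-cup holder fixed to the carousel: upright tube 24 mm outside, 18 mm inside, 28 mm high (this point 103 mm above the table), 75 mm from the turning axis. The four holders are 90 degrees apart, numbered counter-clockwise; a good thing to push against. A sample cup stands in it.
- holder1 (a point): centre of the mouth of an aluminium sample-cup holder fixed to the carousel: upright tube 24 mm outside, 18 mm inside, 28 mm high (this point 103 mm above the table), 75 mm from the turning axis. The four holders are 90 degrees apart, numbered counter-clockwise; a good thing to push against. A sample cup stands in it.
- holder2 (a point): centre of the mouth of an aluminium sample-cup holder fixed to the carousel: upright tube 24 mm outside, 18 mm inside, 28 mm high (this point 103 mm above the table), 75 mm from the turning axis. The four holders are 90 degrees apart, numbered counter-clockwise; a good thing to push against. A sample cup stands in it.
- holder3 (a point): centre of the mouth of an aluminium sample-cup holder fixed to the carousel: upright tube 24 mm outside, 18 mm inside, 28 mm high (this point 103 mm above the table), 75 mm from the turning axis. The four holders are 90 degrees apart, numbered counter-clockwise; a good thing to push against. Empty.
- cup0: loose yellow sample cup, 14 mm across and 40 mm high, standing in holder0 and 12 mm proud of it; origin at the centre of its foot. To be left in its holder.
- cup1: loose yellow sample cup, 14 mm across and 40 mm high, standing in holder1 and 12 mm proud of it; origin at the centre of its foot. To be left in its holder.
- cup2: loose yellow sample cup, 14 mm across and 40 mm high, standing in holder2 and 12 mm proud of it; origin at the centre of its foot. To be left in its holder.
- vial: small jar, 22 mm across and 45 mm high, standing loose on the base plate's corner at about (114, -131) mm of the base frame; origin under its centre. Leave alone.
- reagent_a: white plastic bottle, 60 mm across, 120 mm high, origin under its centre. Leave alone.
- reagent_b: amber bottle, 50 mm across, 90 mm high, origin under its centre. Leave alone.
- beaker: clear open beaker, 66 mm across, 80 mm high, origin under its centre. Leave alone.
- stapler: desk stapler 120 (x) by 32 by 38 mm, origin under its centre. Leave alone.

How it is judged:
By the outcome, as a careful person would: the job done as asked, in the order asked, and still so for the second after the job is handed in, with the robot touching nothing.
It also fails if it takes over 58 s, if anything falls off the work surface, if the arm or the gripper's body presses on something with over 40 N, if the wrist force passes 120 N, or if a joint passes its speed limit or range.

### The arm

A 7-joint arm with a two-finger parallel gripper is mounted at the origin on the work surface. World frame = base frame: x ahead of the robot, y to its left, z up, the work surface at z = 0. Lengths are in m, angles in rad, forces in N, time in s.
With the tool pointing down it reaches from about 0.425 to 0.875 m from the base axis. Payload 4.7 kg.
Tool frame: the origin (TCP) lies on the mounting face of the last link; the fingertips stand 182 mm ahead of it and the grasp point (between the pads) lies 164 mm ahead of it (ctrl.finger_overhang is the distance from the TCP to the fingertips, in m); z points along the fingers, y is the line along which they close (so a half turn about z gives the same grasp; the last joint's range is limited). The gripper opens to 87 mm and grips with 3 to 60 N. Pads are 19 mm wide; open, the fingers measure 117 mm over their backs; the gripper's body (75 mm by 190 mm) begins 51 mm behind the grasp point.
Start: joints at [-1.187, 0.321, -0.07, 1.45, 0.023, 1.371, -0.057], TCP at [0.235, 0.606, 0.405] pointing down, gripper open.
Joint ranges: [-2.86, 2.86], [-0.3, 2.09], [-1.38, 1.24], [0.06, 2.45], [-1.56, 4.7], [0.09, 2.05], [-2.69, 2.69]. Speed limits (rad/s): [2.57, 2.57, 3.14, 3.14, 3.14, 3.14, 3.14].

### API

Orientations are given as a rotation vector (axis times angle).
In Python, from bench import ctrl gives the robot as it stands.
- The arm moves only by the shell command python3 -m jog 'ROWS' [FORCE]. ROWS is a JSON object of lists of equal length, an entry for each row: "translation": the shift along the tool's x, y, z as a fraction of full scale, a list of three; "yaw": the turn about the tool's z as a fraction of full scale; "jaw": the closure, from 0 (fully open) to 1 (shut). In form: {"translation": [[dx, dy, dz], ...], "yaw": [yaw, ...], "jaw": [jaw, ...]}. A call has 1 to 8 rows; each row is the pose to reach, as a shift and turn from the pose commanded when the call began, along the tool's axes at that moment, turning the shorter way round; what a row does not reach only later rows make up. Full scale, the value 1, is 0.2 m for a shift and 180 degrees for a turn. A row lasts 1/8 s, in which the tool goes at most 62.5 mm and 10.7 degrees, less where a joint would pass 70% of its speed; a pose out of reach is approached as far as the arm can. A call with a number of a shift or a turn outside -1 to 1 is refused whole. A call with a gripper value outside its range is refused whole. The fingers move at their own pace and stop on an object; FORCE is the grip in N (left out, the last holds). Time passes only in rows, so rows that repeat a pose let the fingers close. It gives the time, the measured TCP pose, the force, the opening and the grip force at its end, in the units of the state.
- ctrl.get_state(): the state, without advancing time (a new reading comes with each control period).
- ctrl.get_image(name): name is "scene" or "side" or "wrist"; returns a dict with "pixels" (400x640x3 uint8, blue, green, red), "fx", "fy", "cx", "cy" (pixels), "R" (3x3) and "t" (3): a world point X has camera coordinates R X + t; the wrist camera has in their place "mount" (4x4, takes a point from camera to tool coordinates, whose origin is the TCP and whose axes are the flange's). Camera axes: x right, y down, z forward; pixel columns grow to the right and rows downward; lengths in m; the calibration is good to about 2 mm. The wrist camera is an equidistant fisheye: a pixel r from the principal point sees the ray r / f radians off the axis. A picture is of the moment at which its call begins: read the wrist's pose just before it. There is no depth.
- ctrl.close_job(): hands the job in; it is judged then, once.
Trained networks look in a picture, given as the dict that the camera call returned (one of the last four; its "shot" number tells which), for a name from the list of things; names that differ only in an ending like _2 or _b are one class to them, and where a whole thing is asked for, a point or a joint stands for the part that bears it (a point fixed in the world has none). Each returns a list of dicts, best first, with "p" (0 to 1); they miss things now and then, are a little off and sometimes report something else, mostly with a low value. They report only what shows in the picture. A call takes as long as a camera call.
- ctrl.silhouettes(label, picture): "region" (400x640 bool, what is visible of it) and "at" ([column, row] in pixels, amid what is visible of it).
The state is a dict: "time": time; "joint_positions": joint angles; "qd": joint speeds; "joint_torque": joint torques, N m; "position": TCP position; "tool_rot": TCP orientation; "ft_force": force on the tool from outside, world axes, zero at the start; "torque": the same for the moment, N m; "grip_width": opening from 0.0 (shut) to 1.0 (fully open); "grip_force": force on a finger pad.
Only numpy, scipy, OpenCV 4.12 (cv2) and the standard library are available. Lean on these libraries where they do the work, as an engineer would, in place of code of your own. Each camera call takes 0.05 s, during which the arm holds its last target. There are 200 camera calls.

## Working session

There is one attempt and no reset: what is moved stays moved. The work goes in short steps, Python scripts to look and compute and a shell command to move; the robot and the scene stay as the last step left them, time stands still between calls to the robot, and variables do not carry over. Pictures are saved under pics/ and viewed, at most 10 in all, crops included, and the job is handed in when it is done.

```bash
mkdir -p pics; ls; cat > h.py <<'E'
import numpy as np,cv2
from bench import ctrl
def ray(im,uv):
    d=im["R"].T@np.array([(uv[0]-im["cx"])/im["fx"],(uv[1]-im["cy"])/im["fy"],1.]); return -im["R"].T@im["t"],d
def onz(im,uv,z):
    c,d=ray(im,uv); return c+d*(z-c[2])/d[2]
def proj(im,X):
    p=im["R"]@np.asarray(X,float)+im["t"]; return [im["fx"]*p[0]/p[2]+im["cx"],im["fy"]*p[1]/p[2]+im["cy"]]
E
python3 - <<'E'
from h import *
s=ctrl.get_state(); print(s["time"],s["position"],s["tool_rot"],s["grip_width"],s["ft_force"])
for n in("scene","side"):
    im=ctrl.get_image(n); cv2.imwrite(f"pics/{n}0.png",im["pixels"]); print(n,np.round(-im["R"].T@im["t"],3),im["fx"],np.round(im["R"],3).tolist())
    for l in("holder0","wheel_center","pawl_tab","base","cup0","vial","reagent_a","reagent_b","beaker","stapler"):
        for r in ctrl.silhouettes(l,im)[:4]:
            if r["p"]>.3:
                y,x=np.where(r["region"]); print(l,round(r["p"],2),np.round(r["at"]),x.min(),x.max(),y.min(),y.max(),len(x))
E
```

```text
pics
0.0 [0.23487441 0.6058478  0.40366024] [-5.77448581e-01 -3.08781084e+00  2.99508719e-03] 1.0011748764282107 [-0.36959611  0.89957886 -0.72834369]
scene [1.283 0.532 0.763] 409.6955921811022 [[-0.607, 0.794, 0.023], [0.457, 0.373, -0.807], [-0.65, -0.48, -0.589]]
holder0 0.9 [338. 211.] 296 386 183 243 3794
wheel_center 0.85 [335. 211.] 296 386 182 243 3827
pawl_tab 0.79 [360. 230.] 342 374 218 241 293
base 0.82 [345. 247.] 268 414 208 286 4524
vial 0.41 [277. 213.] 274 281 208 222 96
reagent_a 0.79 [188. 174.] 179 200 154 190 578
reagent_a 0.66 [224. 154.] 215 230 141 167 307
reagent_b 0.79 [188. 174.] 179 200 154 190 578
reagent_b 0.66 [224. 154.] 215 230 141 167 307
beaker 0.59 [465. 299.] 449 484 280 323 1150
stapler 0.79 [496. 282.] 483 503 259 301 661
side [ 0.34  -0.814  1.129] 405.09133716651036 [[0.969, -0.246, -0.01], [-0.196, -0.747, -0.635], [0.149, 0.617, -0.772]]
holder0 0.72 [318. 208.] 280 353 174 233 3414
holder0 0.6 [351. 359.] 340 358 348 367 307
wheel_center 0.82 [318. 205.] 281 352 174 233 3263
pawl_tab 0.67 [332. 172.] 314 342 163 176 164
base 0.61 [319. 238.] 274 360 168 252 2584
cup0 0.5 [316. 204.] 280 352 175 233 3247
vial 0.72 [402. 337.] 390 414 320 351 624
vial 0.63 [355. 238.] 350 357 234 245 78
reagent_a 0.82 [351. 357.] 340 358 348 367 305
reagent_a 0.59 [403. 337.] 390 414 320 351 590
reagent_b 0.82 [351. 357.] 340 358 348 367 305
reagent_b 0.59 [403. 337.] 390 414 320 351 590
beaker 0.78 [309. 134.] 302 317 121 145 327
stapler 0.84 [276. 142.] 262 289 130 150 323
stapler 0.68 [316. 204.] 280 352 174 233 3346
```

```bash
python3 - <<'E'
import cv2,numpy as np
a=cv2.imread("pics/scene0.png")[150:320,250:520]; b=cv2.imread("pics/side0.png")[110:270,250:400]
a=cv2.resize(a,None,fx=2.96,fy=2.96,interpolation=cv2.INTER_CUBIC);b=cv2.resize(b,None,fx=3.75,fy=3.75,interpolation=cv2.INTER_CUBIC)
cv2.imwrite("pics/a.png",a);cv2.imwrite("pics/b.png",b)
E
```

```text
(no output)
```

View pics/a.png

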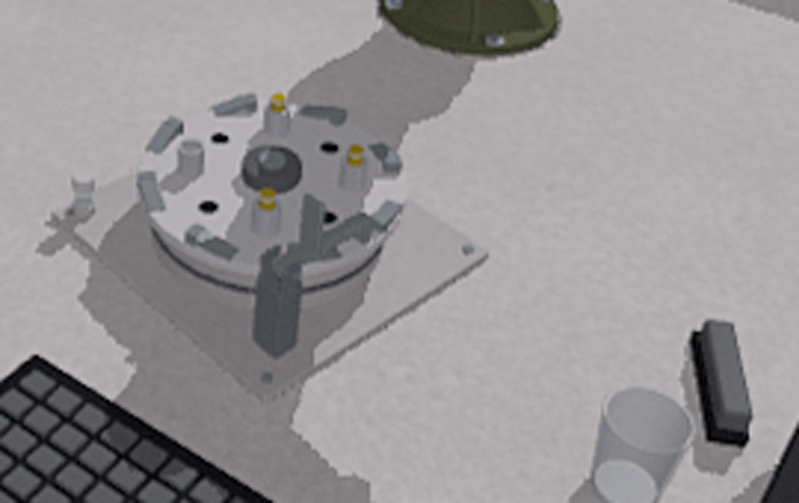

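View pics/b.png

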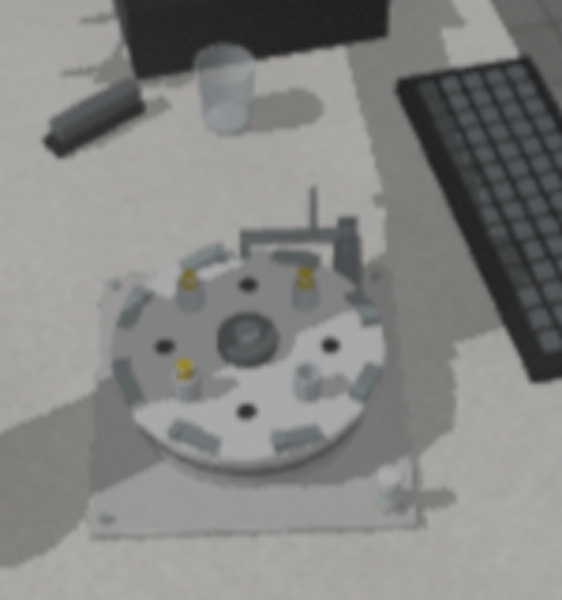

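The scene crop shows the pawl with its tab top at about (314,196) and cup tops at (279,98), (355,150) and (267,192). The side crop shows the tab top at (313,188), the hub at (248,330) and the empty holder3 at (307,368). Next I fit one model to both views.

```bash
cat > fit.py <<'E'
from h import *
from scipy.optimize import least_squares
A=lambda u,v:(250+u/2.96,150+v/2.96); B=lambda u,v:(250+u/3.75,110+v/3.75)
ims={n:ctrl.get_image(n) for n in("scene","side")}
h=lambda k,z:("w",k,z)
a=.075/np.sqrt(2)
H={0:(a,a),1:(-a,a),2:(-a,-a),3:(a,-a)}
obs=[]
for n,f,L in(("scene",A,{("b",-.145,.155,.01):(487,255),("b",.145,.155,.01):(272,398),("b",.062,.115,.153):(314,194),("w",*H[0],.115):(267,191),("w",*H[1],.115):(355,148),("w",*H[2],.115):(279,96),("w",*H[3],.103):(190,145),("w",0,0,.097):(272,157)}),
 ("side",B,{("b",-.145,-.155,.005):(91,534),("b",.145,-.155,.005):(421,522),("b",.062,.115,.153):(313,188),("w",*H[0],.115):(306,267),("w",*H[1],.115):(190,268),("w",*H[2],.115):(184,364),("w",*H[3],.103):(307,366),("w",0,0,.097):(248,324)})):
    for k,v in L.items(): obs.append((n,k,f(*v)))
def W(p,k):
    t=p[2] if k[0]=="b" else p[3]; c,s=np.cos(t),np.sin(t)
    return [p[0]+c*k[1]-s*k[2],p[1]+s*k[1]+c*k[2],k[3]]
r=lambda p:np.concatenate([np.subtract(proj(ims[n],W(p,k)),v) for n,k,v in obs])
best=min((least_squares(r,[*onz(ims["side"],B(248,340),.08)[:2],t,t],loss="soft_l1") for t in(-.5,0,.5)),key=lambda q:q.cost)
if __name__=="__main__":
    p=best.x; print(np.round(p,4),np.degrees(p[2:]),best.cost)
    print(np.round(best.fun.reshape(-1,2),1).tolist())
    for k in(("b",.062,.115,.153),("b",.095,.115,.098),("b",0,.115,.1),*[("w",*H[i],.103) for i in range(4)]): print(k,np.round(W(p,k),3))
    for n,l,uv in(("scene","beaker",(465,318)),("scene","stapler",(494,297)),("side","beaker",(311,144))): print(l,onz(ims[n],uv,0).round(3))
    print(ctrl.get_state()["time"])
E
python3 fit.py
```

```text
[ 0.5284  0.057  -0.2056 -0.2477] [-11.78055558 -14.1922337 ] 8.21119855765907
[[1.0, -1.3], [-1.7, 0.7], [1.3, 1.8], [-0.1, 1.1], [0.1, 0.8], [-0.4, 0.5], [0.1, 0.6], [-0.2, 0.7], [-0.3, 0.6], [-0.4, 0.2], [-1.0, 0.7], [-0.2, 0.9], [-0.3, 0.9], [0.2, -0.8], [0.0, 0.8], [-0.3, 1.0]]
('b', 0.062, 0.115, 0.153) [0.613 0.157 0.153]
('b', 0.095, 0.115, 0.098) [0.645 0.15  0.098]
('b', 0, 0.115, 0.1) [0.552 0.17  0.1  ]
('w', np.float64(0.05303300858899106), np.float64(0.05303300858899106), 0.103) [0.593 0.095 0.103]
('w', np.float64(-0.05303300858899106), np.float64(0.05303300858899106), 0.103) [0.49  0.121 0.103]
('w', np.float64(-0.05303300858899106), np.float64(-0.05303300858899106), 0.103) [0.464 0.019 0.103]
('w', np.float64(0.05303300858899106), np.float64(-0.05303300858899106), 0.103) [ 0.567 -0.007  0.103]
beaker [0.597 0.453 0.   ]
stapler [0.494 0.485 0.   ]
beaker [0.596 0.428 0.   ]
1.2
```

```bash
cat > go.py <<'E'
from h import *
import sys
from scipy.spatial.transform import Rotation as Ro
# args: x y bottom_z toolx_dir_deg ; prints shift fractions from the current pose
def go(*targets):
    s=ctrl.get_state(); R=Ro.from_rotvec(s["tool_rot"]).as_matrix(); p=np.array(s["position"])
    cur=np.degrees(np.arctan2(R[1,0],R[0,0])); print("t",s["time"],"tip",np.round(p-[0,0,.182],4),"xdir",round(cur,1),"F",np.round(s["ft_force"],1),"w",round(s["grip_width"],2))
    for x,y,z,a in targets: print((x,y,z,a),np.round(R.T@(np.array([x,y,z+.182])-p)/.2,3),"yaw",round(-((a-cur+180)%360-180)/180,4))
P0=np.array([.5284,.057]); TB=np.radians(-12.3)
def b2w(x,y): c,s=np.cos(TB),np.sin(TB); return P0+[c*x-s*y,s*x+c*y]
E
python3 - <<'E'
from go import *
from fit import ims,B,proj
print(onz(ims["side"],B(140,77),0),onz(ims["side"],B(388,35),0))
go((*b2w(.035,.115),.2,167.7),(*b2w(.035,.115),.138,167.7),(*b2w(.08,.115),.138,167.7))
E
```

```text
[0.51713936 0.53711513 0.        ] [0.8122983 0.5364253 0.       ]
t 1.3 tip [0.235  0.6061 0.2228] xdir 158.8 F [-0.3 -0.2  0.1] w 1.0
(np.float64(0.5870950895268565), np.float64(0.16190417754043115), 0.2, 167.7) [-2.444 -1.434  0.114] yaw -0.0494
(np.float64(0.5870950895268565), np.float64(0.16190417754043115), 0.138, 167.7) [-2.444 -1.434  0.424] yaw -0.0494
(np.float64(0.6310621403764434), np.float64(0.1523178101580572), 0.138, 167.7) [-2.667 -1.4    0.424] yaw -0.0494
```

View pics/side0.png

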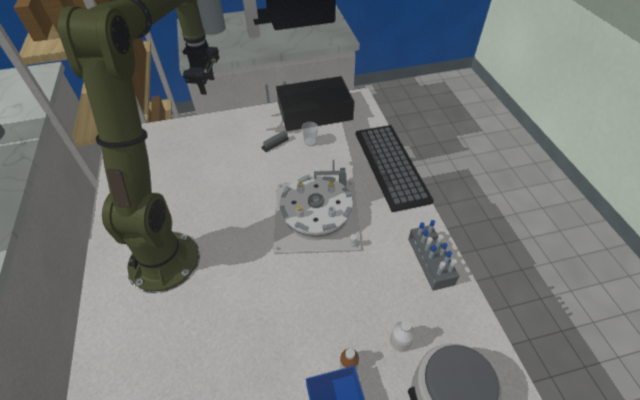

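The full side view shows a clear path: the box is at the far edge near (315,100), and the carousel is at (317,205).

```bash
python3 -m jog '{"translation":[[-0.25,-0.15,0],[-0.5,-0.3,0],[-0.75,-0.45,0],[-0.95,-0.55,0]],"yaw":[0,0,0,0],"jaw":[1,1,1,1]}' 10
python3 -m jog '{"translation":[[-0.25,-0.15,0],[-0.5,-0.3,0],[-0.75,-0.45,0],[-0.95,-0.55,0],[-0.95,-0.55,0]],"yaw":[0,-0.02,-0.04,-0.049,-0.049],"jaw":[1,1,1,1,1]}'
python3 - <<'E'
from go import *
go((*b2w(.035,.115),.2,167.7),(*b2w(.035,.115),.138,167.7))
E
```

```text
time: 1.8
position: [0.374, 0.4324, 0.4052]
tool_rot: [0.581, 3.087, 0.001]
ft_force: [0.1, 0.5, 0.2]
grip_width: 0.628
grip_force: 0.0
time: 2.42
position: [0.5124, 0.2592, 0.405]
tool_rot: [0.351, 3.12, -0.002]
ft_force: [-0.7, -0.1, 0.6]
grip_width: 0.061
grip_force: 0.0
t 2.425 tip [0.5124 0.2592 0.223 ] xdir 167.2 F [-0.7 -0.1  0.6] w 0.06
(np.float64(0.5870950895268565), np.float64(0.16190417754043115), 0.2, 167.7) [-0.472 -0.391  0.116] yaw -0.0029
(np.float64(0.5870950895268565), np.float64(0.16190417754043115), 0.138, 167.7) [-0.471 -0.391  0.426] yaw -0.0029
```

```bash
python3 -m jog '{"translation":[[-0.2,-0.17,0.05],[-0.4,-0.33,0.1],[-0.47,-0.39,0.11],[-0.47,-0.39,0.11],[-0.47,-0.39,0.11]],"yaw":[0,-0.003,-0.003,-0.003,-0.003],"jaw":[1,1,1,1,1]}'
python3 - <<'E'
from go import *
a=ctrl.get_image("side");b=ctrl.get_image("wrist");c=ctrl.get_image("scene")
f=lambda i,u,v:cv2.resize(i["pixels"][v:v+100,u:u+130],None,fx=3,fy=3,interpolation=cv2.INTER_CUBIC)
cv2.imwrite("pics/c.png",np.vstack([np.hstack([f(a,255,130),f(c,290,150)]),np.hstack([b["pixels"][50:350,60:450]]*2)]))
for n,im in(("side",a),("scene",c)): print(n,np.round(proj(im,[*b2w(.062,.115),.153]),1))
go((*b2w(.035,.115),.138,167.7))
E
```

```text
time: 3.05
position: [0.5839, 0.1698, 0.383]
tool_rot: [-0.319, -3.125, -0.003]
ft_force: [-0.3, 0.7, 0.4]
grip_width: 0.006
grip_force: 0.0
side [332.7 160.9]
scene [356.9 217.4]
t 3.2 tip [0.5841 0.1693 0.2012] xdir 168.4 F [-0.1  0.3 -0.4] w 0.0
(np.float64(0.5870950895268565), np.float64(0.16190417754043115), 0.138, 167.7) [-0.022 -0.033  0.316] yaw 0.0036
```

View pics/c.png

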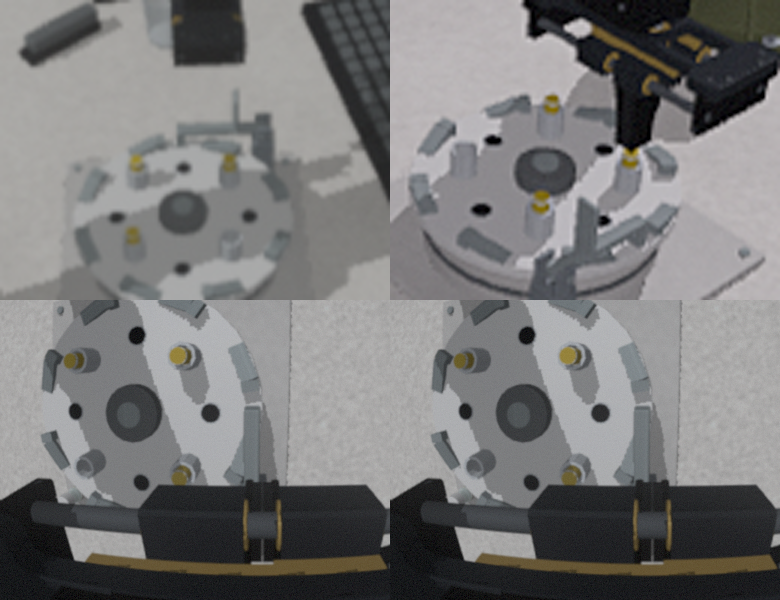

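The crops show the closed fingers beside the tab on the nose side. The measured tab top is near (334,161) in the side view, against (333,161) predicted, so I descend and push.

```bash
python3 -m jog '{"translation":[[-0.02,-0.035,0.1],[-0.02,-0.035,0.3],[-0.02,-0.035,0.315],[-0.02,-0.035,0.315]],"yaw":[0.004,0.004,0.004,0.004],"jaw":[1,1,1,1]}'
python3 -m jog '{"translation":[[-0.04,0,0],[-0.08,0,0],[-0.11,0,0],[-0.14,0,0],[-0.14,0,0]],"yaw":[0,0,0,0,0],"jaw":[1,1,1,1,1]}'
python3 - <<'E'
from go import *
a=ctrl.get_image("side");c=ctrl.get_image("scene")
f=lambda i,u,v:cv2.resize(i["pixels"][v:v+100,u:u+130],None,fx=3,fy=3,interpolation=cv2.INTER_CUBIC)
cv2.imwrite("pics/d.png",np.hstack([f(a,255,130),f(c,290,150)]))
go((*b2w(.068,.115),.138,167.7),(*b2w(.075,.115),.138,167.7))
E
```

```text
time: 3.7
position: [0.5874, 0.1604, 0.3208]
tool_rot: [0.342, 3.122, 0.001]
ft_force: [-0.0, -0.6, -0.4]
grip_width: 0.007
grip_force: 0.0
time: 4.32
position: [0.6151, 0.1543, 0.3223]
tool_rot: [0.343, 3.123, 0.004]
ft_force: [-5.5, 1.5, 10.1]
grip_width: 0.005
grip_force: 4.5
t 4.425 tip [0.615  0.1543 0.1403] xdir 167.5 F [-6.4  0.8  9.1] w 0.0
(np.float64(0.6193375934832203), np.float64(0.1548741747933569), 0.138, 167.7) [-0.02   0.008  0.012] yaw -0.0012
(np.float64(0.6261769125042671), np.float64(0.15338296208943208), 0.138, 167.7) [-0.055  0.008  0.012] yaw -0.0012
```

View pics/d.png

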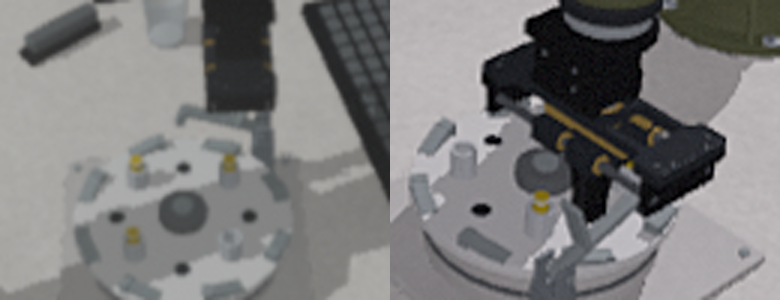

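Lifting has begun: the side crop shows the nose end risen to (182,115). The upward force is odd, so I raise the tip a little and push on.

```bash
python3 -m jog '{"translation":[[0,0,-0.04],[-0.03,0,-0.04],[-0.06,0,-0.04],[-0.09,0,-0.04],[-0.09,0,-0.04]],"yaw":[0,0,0,0,0],"jaw":[1,1,1,1,1]}'
python3 - <<'E'
from go import *
a=ctrl.get_image("side");c=ctrl.get_image("scene")
f=lambda i,u,v:cv2.resize(i["pixels"][v:v+100,u:u+130],None,fx=3,fy=3,interpolation=cv2.INTER_CUBIC)
cv2.imwrite("pics/e.png",np.hstack([f(a,255,130),f(c,290,150)]))
for th in(0,.15,.3,.4,.5,.6):
    s,k=np.sin(th),np.cos(th); x,z=-95*k+5*s,95*s+5*k   # top of the nose end
    q=proj(a,[*b2w(.095+x/1000,.115),.098+z/1000]); print(th,np.round([(q[0]-255)*3,(q[1]-130)*3]))
go((*b2w(.075,.115),.146,167.7))
E
```

```text
time: 5.05
position: [0.6338, 0.1492, 0.3297]
tool_rot: [0.344, 3.118, 0.002]
ft_force: [-0.3, 0.5, 4.2]
grip_width: 0.005
grip_force: 1.9
0 [180. 125.]
0.15 [181. 117.]
0.3 [185. 108.]
0.4 [188. 103.]
0.5 [191.  97.]
0.6 [196.  92.]
t 5.15 tip [0.6334 0.1493 0.1471] xdir 167.4 F [-1.  -0.   4.2] w 0.01
(np.float64(0.6261769125042671), np.float64(0.15338296208943208), 0.146, 167.7) [0.04  0.012 0.005] yaw -0.0015
```

View pics/e.png

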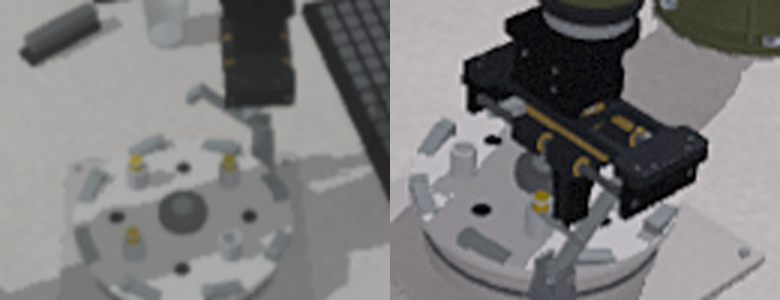

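The nose end is now at about (195,89) in the side crop, a lift of about 0.6 rad, well clear. I back off, rise and go to holder3.

```bash
python3 -m jog '{"translation":[[0.04,0,-0.02],[0.05,0,-0.15],[0.05,0,-0.3],[0.05,-0.2,-0.33],[0.05,-0.45,-0.33],[0.05,-0.7,-0.33],[0.05,-0.7,-0.33]],"yaw":[0,0,0,-0.04,-0.08,-0.11,-0.117],"jaw":[1,1,1,1,1,1,1]}'
python3 - <<'E'
from go import *
go((.599,-.003,.15,188.5),(.599,-.003,.09,188.5))
E
```

```text
time: 6.02
position: [0.5909, 0.0092, 0.3938]
tool_rot: [0.221, -3.133, 0.004]
ft_force: [-0.2, 0.2, 0.5]
grip_width: 0.003
grip_force: 0.0
t 6.025 tip [0.5909 0.0092 0.2118] xdir -171.9 F [-0.2  0.2  0.5] w 0.0
(0.599, -0.003, 0.15, 188.5) [-0.032 -0.066  0.309] yaw -0.0024
(0.599, -0.003, 0.09, 188.5) [-0.032 -0.065  0.609] yaw -0.0024
```

```bash
python3 -m jog '{"translation":[[-0.03,-0.065,0.1],[-0.03,-0.065,0.35],[-0.03,-0.065,0.5],[-0.03,-0.065,0.6],[-0.03,-0.065,0.605],[-0.03,-0.065,0.605]],"yaw":[-0.002,-0.002,-0.002,-0.002,-0.002,-0.002],"jaw":[1,1,1,1,1,1]}'
python3 - <<'E'
from go import *
from fit import W,H,best
p=best.x.copy(); p[:2]=P0; n=np.array([np.cos(np.radians(188.5)),np.sin(np.radians(188.5))])
T=[]
for d in(0,5,15,25,35,40,45):
    q=p.copy();q[3]-=np.radians(d); h=np.array(W(q,("w",*H[3],0))[:2])-.0215*n; T.append((*np.round(h,4),.09,188.5))
go(*T)
E
```

```text
time: 6.78
position: [0.6006, 0.0034, 0.2736]
tool_rot: [-0.244, 3.131, -0.0]
ft_force: [0.1, -0.6, 1.4]
grip_width: 0.003
grip_force: 0.0
t 6.875 tip [0.6006 0.0032 0.0923] xdir -171.1 F [-0.4 -0.2 -0.2] w 0.0
(np.float64(0.5881), np.float64(-0.0042), 0.09, 188.5) [ 0.068 -0.027  0.011] yaw 0.0021
(np.float64(0.5823), np.float64(-0.0073), 0.09, 188.5) [ 0.099 -0.038  0.011] yaw 0.0021
(np.float64(0.5701), np.float64(-0.012), 0.09, 188.5) [ 0.163 -0.052  0.011] yaw 0.0021
(np.float64(0.5573), np.float64(-0.0144), 0.09, 188.5) [ 0.228 -0.054  0.011] yaw 0.0021
(np.float64(0.5442), np.float64(-0.0146), 0.09, 188.5) [ 0.293 -0.044  0.011] yaw 0.0021
(np.float64(0.5377), np.float64(-0.0139), 0.09, 188.5) [ 0.324 -0.036  0.01 ] yaw 0.0021
(np.float64(0.5313), np.float64(-0.0125), 0.09, 188.5) [ 0.355 -0.024  0.01 ] yaw 0.0021
```

```bash
python3 -m jog '{"translation":[[0.07,-0.03,0.01],[0.1,-0.04,0.01],[0.13,-0.045,0.01],[0.165,-0.052,0.01],[0.2,-0.054,0.01],[0.23,-0.054,0.01],[0.26,-0.05,0.01],[0.28,-0.047,0.01]],"yaw":[0,0,0,0,0,0,0,0],"jaw":[1,1,1,1,1,1,1,1]}'
cat > wheel.py <<'E'
from go import *
a=ctrl.get_image("side");c=ctrl.get_image("scene")
f=lambda i,u,v:cv2.resize(i["pixels"][v:v+100,u:u+130],None,fx=3,fy=3,interpolation=cv2.INTER_CUBIC)
cv2.imwrite("pics/%s.png"%sys.argv[1],np.hstack([f(a,255,130),f(c,290,150)]))
# yellow cup tops' blobs in both views -> wheel yaw, starting reference from first pictures
from fit import W,H,best
from scipy.optimize import least_squares
def cups(px):
    b,g,r=[px[...,i].astype(int) for i in range(3)]
    m=((r-b>50)&(g-b>25)).astype(np.uint8); m[:160]=0;m[250:]=0;m[:,:270]=0;m[:,400:]=0
    n,_,st,ce=cv2.connectedComponentsWithStats(m); return [ce[i] for i in range(1,n) if st[i,4]>=4]
def solve(sets,t0):
    def res(p):
        r=[]
        for im,cs in sets:
            P=np.array([proj(im,W([p[0],p[1],0,p[2]],("w",*H[k],.109))) for k in(0,1,2)])
            for q in cs: r.append(min(np.linalg.norm(P-q,axis=1)))
        return r
    s=min((least_squares(res,[*P0,np.radians(t)]) for t in t0),key=lambda s:s.cost); return np.round(s.x[:2],4),round(np.degrees(s.x[2]),2),round(s.cost,2),[len(x[1]) for x in sets]
r0=cv2.imread("pics/scene0.png"),cv2.imread("pics/side0.png")
print(solve([(c,cups(r0[0])),(a,cups(r0[1]))],(-14,)))
print(solve([(c,cups(c["pixels"])),(a,cups(a["pixels"]))],(-20,-30,-40,-50,-60,-70)))
go()
E
python3 wheel.py f
```

```text
time: 7.88
position: [0.5454, -0.0149, 0.2706]
tool_rot: [0.243, -3.131, 0.0]
ft_force: [1.8, -4.4, -0.1]
grip_width: 0.004
grip_force: 1.5
(array([0.5269, 0.0562]), np.float64(-13.96), np.float64(9.2), [5, 2])
(array([ 0.5156, -0.0036]), np.float64(-5.73), np.float64(180.5), [6, 1])
t 8.075 tip [ 0.5456 -0.0139  0.0884] xdir -171.1 F [-0.2  0.1  0.5] w 0.01
```

View pics/f.png

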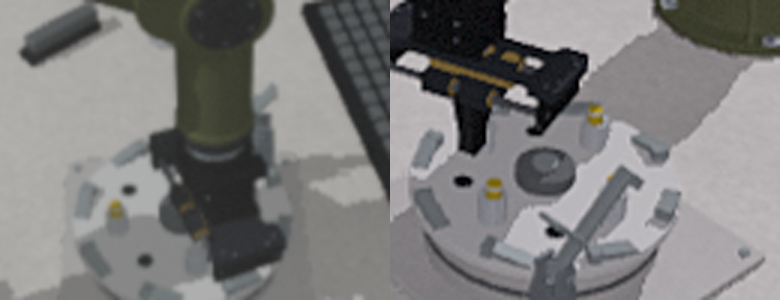

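The carousel is turning: the holder3/finger contact is near (470,150) in the crop, a cup is at (493,186), and the pawl is still raised at (625,180). I finish to about 44°, back off, rise and measure.

```bash
python3 -m jog '{"translation":[[0.02,0.005,0],[0.04,0.01,0],[0.055,0.016,0],[0.067,0.021,0],[0.067,0.021,0],[0,0.02,0],[0,0.02,-0.2],[0,0.02,-0.5]],"yaw":[0,0,0,0,0,0,0,0],"jaw":[1,1,1,1,1,1,1,1]}'
python3 -m jog '{"translation":[[0.25,-0.1,-0.1],[0.5,-0.2,-0.1],[0.6,-0.5,-0.1],[0.6,-0.8,-0.1],[0.6,-0.9,-0.1],[0.6,-0.9,-0.1]],"yaw":[0,0,0,0,0,0],"jaw":[1,1,1,1,1,1]}'
python3 wheel.py g
```

```text
time: 9.07
position: [0.5455, -0.0099, 0.37]
tool_rot: [0.244, -3.128, -0.0]
ft_force: [0.1, 0.6, 1.0]
grip_width: 0.003
grip_force: 0.0
time: 9.82
position: [0.4551, -0.2084, 0.391]
tool_rot: [0.238, -3.133, 0.001]
ft_force: [0.4, 0.8, 0.4]
grip_width: 0.007
grip_force: 0.0
(array([0.5269, 0.0562]), np.float64(-13.96), np.float64(9.2), [5, 2])
(array([0.5253, 0.0543]), np.float64(-58.72), np.float64(11.29), [5, 2])
t 10.025 tip [ 0.4552 -0.2055  0.2086] xdir -171.0 F [-0.6 -0.2 -0.4] w 0.01
```

View pics/g.png

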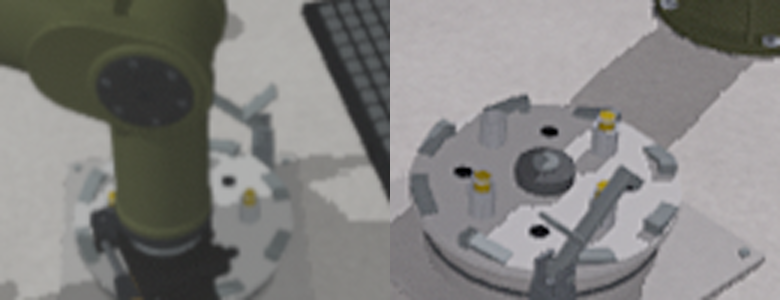

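The crop shows cup tops at (483,174) and (608,115), and holder3's mouth at (494,113). I cross-check the yaw with those and work out the press position.

```bash
python3 - <<'E'
from go import *
from fit import W,H
from scipy.optimize import least_squares
c=ctrl.get_image("scene"); a=ctrl.get_image("side")
S=lambda u,v:((u-390)/3+290,v/3+150)
o=[(c,3,.103,S(494,112)),(c,0,.115,S(483,173)),(c,2,.115,S(608,114)),(a,0,.115,(255+249/3,130+189/3))]
def r(p): return np.concatenate([np.subtract(proj(i,W([p[0],p[1],0,p[2]],("w",*H[k],z))),q) for i,k,z,q in o])
s=least_squares(r,[*P0,-1.0]); 
print(s.x[:2],np.degrees(s.x[2]),s.fun.round(1))
for th in (.6,0): print(th,-95*np.cos(th)+5*np.sin(th))
go((*b2w(.03,.05),.215,167.7),(*b2w(.013,.115),.215,167.7),(*b2w(.013,.115),.103,167.7))
E
```

```text
[0.5246514  0.05603078] -58.62824581481336 [-0.1  1.3  0.   0.2 -0.1  0.1 -0.7  1. ]
0.6 -75.58367104944428
0 -95.0
t 10.225 tip [ 0.4548 -0.2063  0.2088] xdir -171.0 F [-0.2 -0.4 -0.7] w 0.0
(np.float64(0.5683628865468067), np.float64(0.09946136713351389), 0.215, 167.7) [-0.799  1.422 -0.03 ] yaw 0.1181
(np.float64(0.5656000868892808), np.float64(0.16659084603848062), 0.215, 167.7) [-0.838  1.755 -0.03 ] yaw 0.1181
(np.float64(0.5656000868892808), np.float64(0.16659084603848062), 0.103, 167.7) [-0.838  1.755  0.53 ] yaw 0.1181
```

The wheel has turned about 44.7° back, which is good. Next I go over the nose end to press the pawl.

```bash
python3 -m jog '{"translation":[[-0.12,0.22,-0.05],[-0.24,0.45,-0.05],[-0.36,0.67,-0.05],[-0.48,0.9,-0.05],[-0.53,1,-0.05],[-0.53,1,-0.05]],"yaw":[0.03,0.06,0.09,0.118,0.118,0.118],"jaw":[1,1,1,1,1,1]}'
python3 - <<'E'
from go import *
go((*b2w(.013,.115),.215,167.7),(*b2w(.013,.115),.103,167.7))
E
```

```text
time: 10.98
position: [0.5286, 0.0082, 0.4005]
tool_rot: [-0.332, -3.124, 0.001]
ft_force: [0.0, -0.0, -0.2]
grip_width: 0.007
grip_force: 0.0
t 10.975 tip [0.5286 0.0082 0.2185] xdir 167.9 F [ 0.  -0.  -0.2] w 0.01
(np.float64(0.5656000868892808), np.float64(0.16659084603848062), 0.215, 167.7) [-0.015  0.813  0.017] yaw 0.001
(np.float64(0.5656000868892808), np.float64(0.16659084603848062), 0.103, 167.7) [-0.015  0.814  0.577] yaw 0.001
```

```bash
python3 -m jog '{"translation":[[-0.015,0.25,0],[-0.015,0.5,0],[-0.015,0.75,0.01],[-0.015,0.813,0.02],[-0.015,0.813,0.15],[-0.015,0.813,0.25],[-0.015,0.813,0.3],[-0.015,0.813,0.3]],"yaw":[0,0,0,0,0,0,0,0],"jaw":[1,1,1,1,1,1,1,1]}'
python3 - <<'E'
from go import *
go((*b2w(.013,.115),.106,167.7))
E
```

```text
time: 11.98
position: [0.5664, 0.1632, 0.3405]
tool_rot: [-0.341, -3.123, 0.002]
ft_force: [-0.5, -1.4, 0.2]
grip_width: 0.006
grip_force: 0.0
t 11.975 tip [0.5664 0.1632 0.1585] xdir 167.5 F [-0.5 -1.4  0.2] w 0.01
(np.float64(0.5656000868892808), np.float64(0.16659084603848062), 0.106, 167.7) [0.008 0.016 0.262] yaw -0.001
```

```bash
python3 -m jog '{"translation":[[0,0.015,0.05],[0,0.015,0.1],[0,0.015,0.15],[0,0.015,0.2],[0,0.015,0.24],[0,0.015,0.26],[0,0.015,0.265],[0,0.015,0.265]],"yaw":[0,0,0,0,0,0,0,0],"jaw":[1,1,1,1,1,1,1,1]}'
python3 wheel.py i
```

```text
time: 12.98
position: [0.5671, 0.1679, 0.288]
tool_rot: [0.338, 3.123, 0.0]
ft_force: [-0.0, -0.7, 0.0]
grip_width: 0.007
grip_force: 0.0
(array([0.5269, 0.0562]), np.float64(-13.96), np.float64(9.2), [5, 2])
(array([0.5216, 0.0778]), np.float64(-77.96), np.float64(550.97), [10, 3])
t 13.175 tip [0.567  0.1679 0.1061] xdir 167.6 F [ 0.4 -0.4 -0. ] w 0.01
```

View pics/i.png

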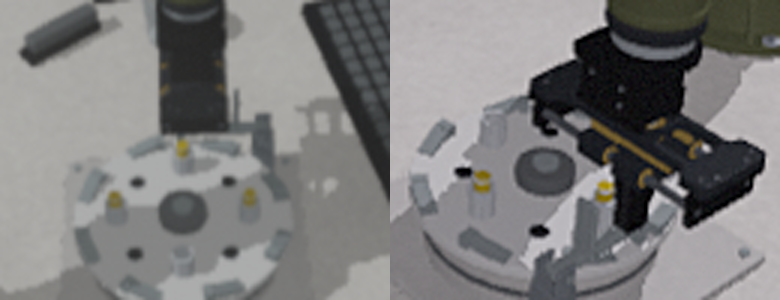

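The pawl is nearly down, with the tab upright at (237,100) in the side crop. There is no stop force yet, so I press further until the force shows.

```bash
python3 -m jog '{"translation":[[0,0,0.01],[0,0,0.015],[0,0,0.02],[0,0,0.02]],"yaw":[0,0,0,0],"jaw":[1,1,1,1]}'
```

```text
time: 13.68
position: [0.567, 0.1679, 0.2852]
tool_rot: [0.338, 3.123, 0.001]
ft_force: [-2.9, -1.2, 8.4]
grip_width: 0.006
grip_force: 4.0
```

```bash
python3 -m jog '{"translation":[[0,0,0.005],[0,0,0.01],[0,0,0.01],[0,0,0.01]],"yaw":[0,0,0,0],"jaw":[1,1,1,1]}'
```

```text
time: 14.18
position: [0.5671, 0.168, 0.2848]
tool_rot: [0.338, 3.123, 0.002]
ft_force: [-6.1, -1.0, 15.8]
grip_width: 0.008
grip_force: 7.9
```

The tip stops hard at z = 0.103, the arm's top height when the pawl is down. I retreat and check.

```bash
python3 -m jog '{"translation":[[0,0,-0.05],[0,0,-0.3],[0,0,-0.6],[0,0.3,-0.6],[0,0.6,-0.6],[0,0.9,-0.6],[0,0.95,-0.6],[0,0.95,-0.6]],"yaw":[0,0,0,0,0,0,0,0],"jaw":[1,1,1,1,1,1,1,1]}'
python3 wheel.py j
```

```text
time: 15.18
position: [0.6075, 0.3539, 0.4009]
tool_rot: [-0.337, -3.123, 0.002]
ft_force: [0.1, -0.7, -0.2]
grip_width: 0.005
grip_force: 0.0
(array([0.5269, 0.0562]), np.float64(-13.96), np.float64(9.2), [5, 2])
(array([0.5268, 0.0559]), np.float64(-58.89), np.float64(12.91), [6, 3])
t 15.375 tip [0.6082 0.3511 0.2203] xdir 167.5 F [ 1.2 -0.6  0.3] w 0.01
```

View pics/j.png

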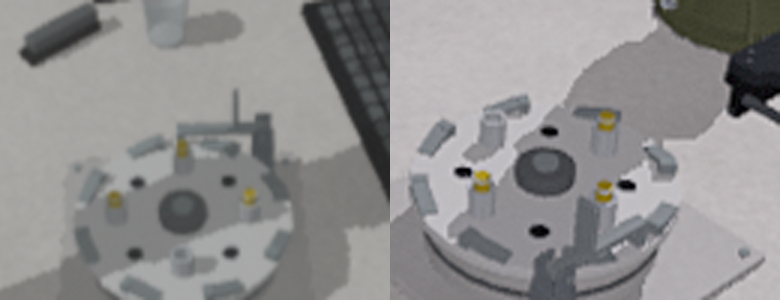

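The final crop shows the pawl level with its nose at (180,130) in the notch and the tab upright at (237,92). All three cups are in their holders, and the wheel is at -44.9°.

```bash
python3 -c "
from bench import ctrl
print(ctrl.close_job())"
```

```text
the job is handed in; nothing more can be done
None
```

The job is handed in: I tipped the pawl up to about 0.6 rad, turned the carousel back about 44.9°, and pressed the pawl down to its stop in the new notch, with the cups still in their holders and the robot clear.

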